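# Swap the data logger's battery pack with the charged one

### The job

The data logger's battery is flat: lift off its battery hood and exchange the two identical packs, so that the pack from the charger ends in the logger's battery bay and the pack from the logger ends in the charger, each upright and fully down; then put the hood back squarely over the bay, resting flat on the case. Use free bench space to park things on the way, set the packs down rather than dropping them, and leave the pliers, the solder spool and the tape where they lie.

Things in the scene. Friction and masses are not known exactly. Their poses are not given: they have to be found in the camera images.
- logger: portable data logger lying face up, fixed: light grey two-tone case 120 (its x) x 186 (its y) x 45 mm high, display and keys on the half towards its +y, battery bay on the half towards its -y; sockets stick out 10 mm at its +x side and a carrying bail 20 mm at its +y side. Origin: centre of the underside; z up. Top of the case 45 mm above the bench
- logger_bay (a point): centre of the floor of the logger's battery well, 46 mm from the logger's origin towards its -y, 19 mm above the bench; axes as the logger. The well is 50 (x) x 32 (y) mm and 26 mm deep below the case top; round its mouth runs a flared rim, 6 mm high and 8 mm wide, sloping on both faces, which guides a pack in and the hood on
- charger: single-bay desk charger, fixed: dark grey case 120 (its x) x 92 (its y) x 40 mm high with a lighter flared rim round the well and a strip with lamps and a key at its -x end; a cable boot sticks out 20 mm at its +x side. Origin: centre of the underside; z up
- charger_bay (a point): centre of the floor of the charger's well, 14 mm from the charger's origin towards its +x, 14 mm above the bench; axes as the charger. Well and flared rim of the same sizes as the logger's (50 x 32 mm, 26 mm deep, rim 6 mm high above the 40 mm high case)
- pack_flat: flat battery pack, in the logger's bay under the hood at the start: black block 46 (its x) x 28 (its y) x 60 mm high, grey plate on top, 0.12 to 0.26 kg. Origin: centre of the underside; z up. Seated, it stands 34 mm proud of the case; grip it across the 28 mm, fingertips at most 26 mm below its top (clear of the flared rim). Either way round fits
- pack_full: the charged battery pack, which stands in the charger at the start: same shape, size and look as pack_flat
- hood: logger's battery hood: grey rigid box open below, 77 (its x) x 57 (its y) x 41 mm high, walls 2.5 mm, window 36 x 22 mm in the top showing the pack; 60 g. Origin: centre of the lower rim; z up. It just stands on the case top, long side along the logger's x, located by the flared rim (2 to 3 mm play); fitted, its rim is 26 mm above logger_bay. Grip it across the 57 mm
- pliers: grey long-nose pliers 29 x 137 (their y) x 12 mm, lying on the bench behind the spool and the tape; not to be moved. Origin: centre of the underside
- spool: reel of solder wire, diameter 47, 52 mm high, standing at the back of the gap between the devices; not to be moved. Origin: centre of the underside. In front of the spool and the tape, the bench between logger and charger is free
- tape: roll of black insulating tape, diameter 52, 19 mm high, lying at the back of the gap; not to be moved. Origin: centre of the underside

How it is judged (in metres and radians):
At the end, for the whole second after the job is handed in: Charged pack on the floor of the logger's bay, flat pack on that of the charger (8 mm sideways, 4 mm in height, upright to 0.1 rad); hood flat on the case over the bay (8 mm sideways, 3.5 mm in height, square to 0.2 rad, level to 0.06 rad); all at rest (horizontal distance between each of pack_full, hood and logger_bay below 0.008 m and z of pack_full in the frame of logger_bay below 0.004 m and angle between each of pack_full, pack_flat's own z axis and vertical below 0.1 rad and horizontal distance between pack_flat and charger_bay below 0.008 m and z of pack_flat in the frame of charger_bay below 0.004 m and z of hood in the frame of logger_bay below 0.0295 m and angle between hood's own z axis and vertical below 0.06 rad and angle between the x axis of hood and the x axis of logger, either way round below 0.2 rad and linear speed of each of pack_full, pack_flat, hood below 0.02 m/s); the robot touches nothing.
It fails at once if a pack is dropped: it falls freely, out of the fingers, faster than 0.9 m/s (from more than about 4 cm) ((linear speed of pack_full above 0.9 m/s and contact force between pack_full and the fingers below 0.2 N) or (linear speed of pack_flat above 0.9 m/s and contact force between pack_flat and the fingers below 0.2 N)).
It fails at once if the pliers, the spool or the tape is moved by more than 20 mm (distance of any of pliers, spool, tape from where it was at the start of the episode above 0.02 m).
It also fails if it takes over 104 s, if anything falls off the work surface, if the arm or the gripper's body presses on something with over 40 N, if the wrist force passes 120 N, or if a joint passes its speed limit or range.

### The arm

A 6-joint arm with a two-finger parallel gripper is mounted at the origin on a cart in front of the work surface, level with it; the furniture and walls round the work are solid. World frame = base frame: x ahead of the robot, y to its left, z up, the work surface at z = 0. Lengths are in m, angles in degrees, forces in N, time in s.
With the tool pointing down it reaches from about 0.3 to 0.75 m from the base axis. Payload 8.5 kg.
Tool frame: the origin (TCP) lies on the centre line of the jaws, within the pads' length; the fingertips stand 11 mm ahead of it and the grasp point (between the pads) lies 8 mm behind it; z points along the fingers, y is the line along which they close (so a half turn about z gives the same grasp; the last joint's range is limited). The gripper opens to 85 mm and grips with 20 to 120 N. Pads are 22 mm wide; open, the fingers measure 114 mm over their backs; the gripper's body (76 mm by 85 mm) begins 54 mm behind the grasp point. The pads swing forward as they close: fully open they stand 13 mm farther back than shut.
Start: joints at [61.633, 21.807, 74.336, -0, 83.858, -12.336], TCP at [0.152, 0.529, 0.242] pointing down, gripper open.
Joint ranges: [-178.18, 178.18], [-50.72, 133.34], [12.68, 142.11], [-81.47, 261.47], [9.98, 163.14], [-165.26, 165.26]. Speed limits (degrees/s): [136.94, 136.94, 180, 180, 180, 180].

### API

Orientations are given as a 3x3 rotation matrix whose columns are the frame's x, y, z axes.
In Python, from rig import env gives the robot as it stands.
- The arm moves only by the tool jog_arm, called in YAML: its name, and indented under it one key for each argument. Schema: {"type":"object","properties":{"plan":{"type":"array","items":{"type":"array","items":{"type":"array","items":{"type":"number"},"minItems":5,"maxItems":5},"minItems":1,"maxItems":10},"minItems":1,"maxItems":1},"force":{"type":"number"},"only":{"type":"string"},"quiet":{"type":"boolean"},"lines":{"type":"string"}},"required":["plan"],"additionalProperties":false}. plan is a list that holds a single list of rows (three levels of brackets), with 1 to 10 rows, each of 5 numbers: dx, dy, dz in shares of the most that a row can go, 1 being 50 mm, then a turn about the tool's z in degrees, then the finger opening in m; each row shifts and turns the commanded pose from where the row before left it, along the tool's axes as they then stand; what a row does not reach is not made up. A row lasts 1/10 s, in which the tool goes at most 0.05 m and 8.59 degrees, less where a joint would pass 70% of its speed; a pose out of reach is approached as far as the arm can. The fingers move at their own pace and stop on an object; force is the grip in N (left out, the last holds). Time passes only in rows, so rows that do not move let the fingers close. The tool returns the time, the measured TCP pose, the force, the opening and the grip force at its end. only (a regular expression) keeps the lines of the reply that match it, lines (a string "A,B") keeps lines A to B, and quiet returns only ok. Input that does not fit is refused with a message, and nothing moves.
- env.observe(): the state, without advancing time (a new reading comes with each control period).
- env.get_image(name): name is "scene" or "top" or "wrist"; returns a dict with "pixels" (384x512x3 uint8, red, green, blue), "K" (3x3 intrinsics, pixels), "extrinsics" (4x4, takes a point from world to camera coordinates). Camera axes: x right, y down, z forward; pixel columns grow to the right and rows downward; lengths in m; the calibration is good to about 2 mm. The wrist camera is an equidistant fisheye: a pixel r from the principal point sees the ray r / f radians off the axis. A picture is of the moment at which its call begins. There is no depth.
- env.close_job(): hands the job in; it is judged then, once.
The state is a dict: "time_s": time; "q": joint angles; "qvel": joint speeds; "joint_efforts": joint torques, N m; "position": TCP position; "tool_rot": TCP orientation; "ft_force": force on the tool from outside, world axes, zero at the start; "wrist_torque": the same for the moment, N m; "grip_width": finger opening in m; "gripper_force": force on a finger pad.
Only numpy, scipy, OpenCV 4.12 (cv2) and the standard library are available. Lean on these libraries where they do the work, as an engineer would, in place of code of your own. Each camera call takes 0.05 s, during which the arm holds its last target. There are 200 camera calls.

## Working session

There is one attempt and no reset: what is moved stays moved. The work goes in short steps, Python scripts to look and compute and a tool call to move; the robot and the scene stay as the last step left them, time stands still between calls to the robot, and variables do not carry over. Pictures are saved under pics/ and viewed, at most 14 in all, crops included, and the job is handed in when it is done.

```bash
ls; mkdir -p pics; python3 - <<'E'
from rig import env
import cv2
for n in ("top","scene"):
    d=env.get_image(n); print(n,d["K"].tolist(),d["extrinsics"].round(4).tolist())
    cv2.imwrite(f"pics/{n}0.png",cv2.resize(d["pixels"][:,:,::-1],(800,600),interpolation=cv2.INTER_CUBIC))
s=env.observe();print(s["position"],s["tool_rot"],s["time_s"])
E
```

```text
pics
rig.py
top [[361.6096969016452, 0.0, 256.0947173804006], [0.0, 361.6096969016452, 184.59288984768128], [0.0, 0.0, 1.0]] [[-0.003, -0.9997, -0.0222, 0.0077], [-0.9879, 0.0064, -0.1551, 0.5244], [0.1552, 0.0215, -0.9877, 0.8445], [0.0, 0.0, 0.0, 1.0]]
scene [[425.0550499568958, 0.0, 254.38208118353745], [0.0, 425.0550499568958, 189.54252737702905], [0.0, 0.0, 1.0]] [[-0.871, -0.4912, -0.0025, 0.4689], [-0.3654, 0.6513, -0.6651, 0.2436], [0.3284, -0.5784, -0.7468, 0.8163], [0.0, 0.0, 0.0, 1.0]]
[0.1517669  0.52839855 0.24177405] [[-9.61115977e-01  2.76144344e-01 -6.16578522e-04]
 [ 2.76144893e-01  9.61115340e-01 -1.14082284e-03]
 [ 2.77571299e-04 -1.26672807e-03 -9.99999159e-01]] 0.1
```
View pics/top0.png

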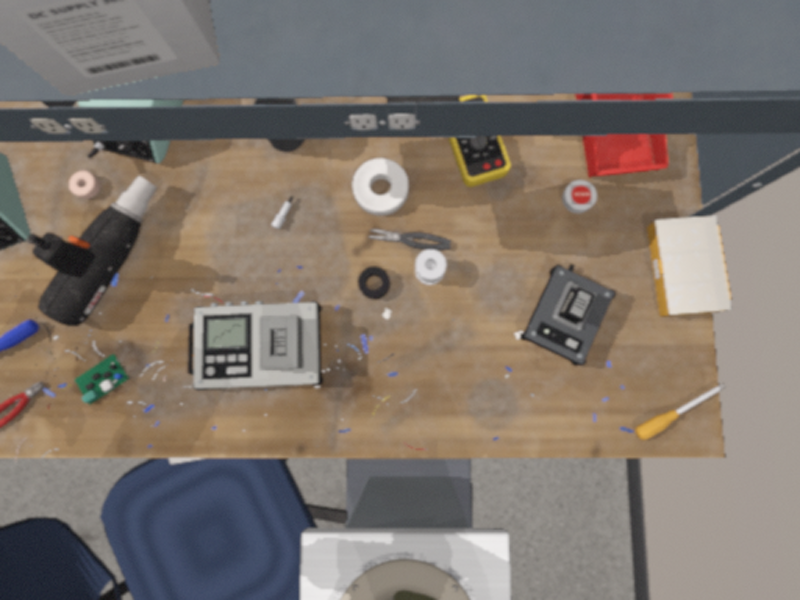

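View pics/scene0.png

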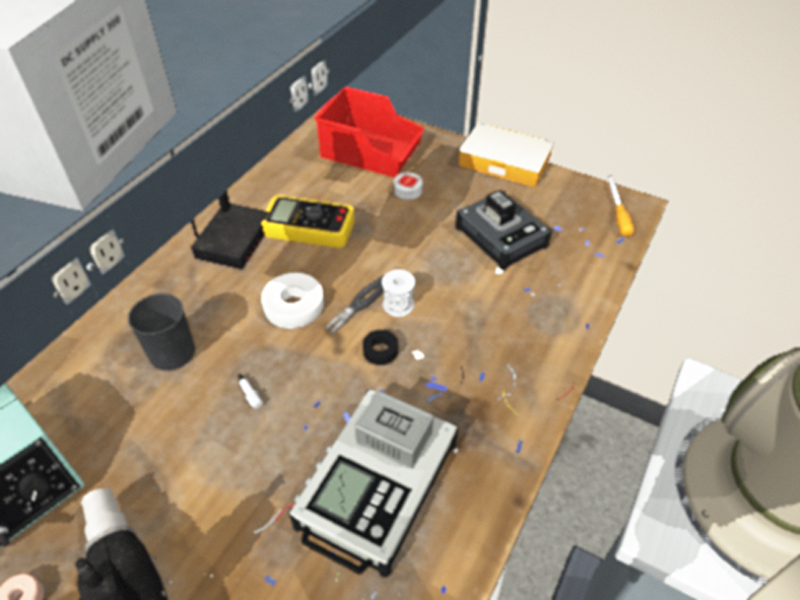

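The top view shows the logger (193–320, 303–388) with its hood at about (280,342), and the charger at about (570,314) with its pack at (576,305). The spool is at (431,265) and the tape at (374,283). The scene view shows the hood's top at (395,418) and the charger's pack at (500,205). Next I'll take enlarged crops of both devices.

```bash
python3 - <<'E'
from rig import env
import cv2,numpy as np
R=[]
for n,cs in (("top",[(145,185),(325,160)]),("scene",[(200,238),(285,110)])):
    p=np.ascontiguousarray(env.get_image(n)["pixels"][:,:,::-1]); row=[]
    for (u,v) in cs:
        c=cv2.resize(p[v:v+75,u:u+100],(400,300),interpolation=cv2.INTER_CUBIC)
        for k in range(0,100,10):
            cv2.line(c,(4*k,0),(4*k,6),(0,0,255),1)
            cv2.line(c,(0,4*k),(6,4*k),(0,0,255),1)
        row.append(c)
    R.append(np.hstack(row))
cv2.imwrite("pics/crops.png",np.vstack(R))
E
```

View pics/crops.png

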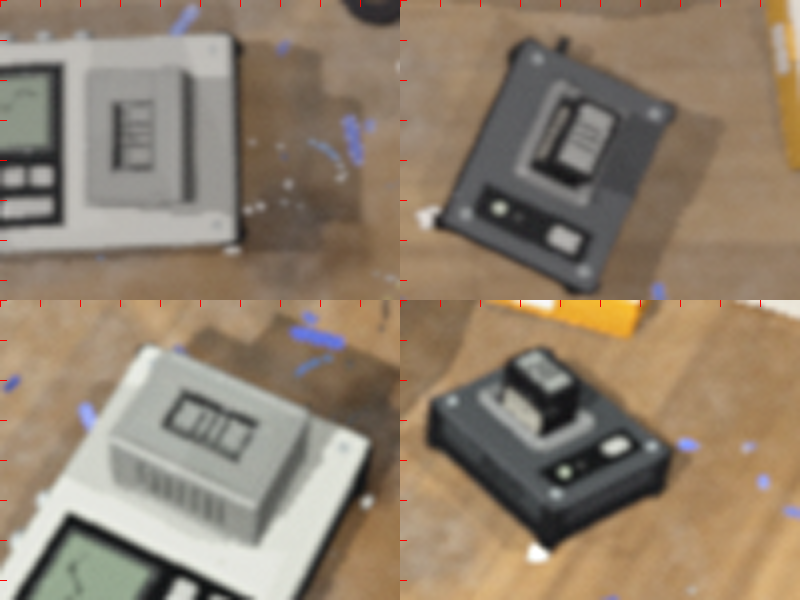

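The crops show the hood's top face in the top view at crop corners (86,68), (182,68), (184,203) and (86,206), centre about (135,136). In the scene view its centre is about (208,124). The charger's pack top is centred at about (183,139) in the top view and (142,72) in the scene view.

```bash
cat > h.py <<'E'
import numpy as np, cv2
from rig import env
def cal(n):
    d=env.get_image(n); return d["K"],d["extrinsics"]
def ray(K,E,uv,fish=False):
    x=np.array([(uv[0]-K[0,2])/K[0,0],(uv[1]-K[1,2])/K[1,1]])
    if fish:
        r=np.hypot(*x); d=np.r_[x/r*np.sin(r),np.cos(r)] if r>1e-9 else np.array([0,0,1.])
    else: d=np.r_[x,1]
    R=E[:3,:3]; d=R.T@d; return -R.T@E[:3,3], d/np.linalg.norm(d)
def onz(r,z): o,d=r; return o+d*(z-o[2])/d[2]
def tri(rs):
    A=0;b=0
    for o,d in rs:
        P=np.eye(3)-np.outer(d,d); A=A+P; b=b+P@o
    p=np.linalg.solve(A,b); return p,[np.linalg.norm(np.cross(p-o,d))for o,d in rs]
E
python3 - <<'E'
from h import *
np.set_printoptions(precision=4,suppress=True)
T=cal("top");S=cal("scene")
t=lambda o,u,v:ray(*T,(o[0]+u/4,o[1]+v/4)); s=lambda o,u,v:ray(*S,(o[0]+u/4,o[1]+v/4))
L=(145,185);C=(325,160);SL=(200,238);SC=(285,110)
print("hood",tri([t(L,135,136),s(SL,208,124)]))
print("packtop",tri([t(C,183,139),s(SC,142,72)]))
print("hoodcorn",np.array([onz(t(L,*p),.086) for p in [(86,68),(182,68),(184,203),(86,206)]]))
print("logger edge",np.array([onz(t(L,*p),.045) for p in [(239,35),(240,242),(0,38),(0,250)]]))
c=np.array([onz(t(C,*p),.04) for p in [(120,45),(275,108),(190,290),(40,220)]]);print("charger",c,c.mean(0))
print(np.array([onz(ray(*T,(a*.64,b*.64)),z) for a,b,z in [(374,283,.019),(431,258,.052)]]))
E
```

```text
hood (array([0.4392, 0.1836, 0.0816]), [np.float64(0.00046326698517376623), np.float64(0.00046326698517379177)])
packtop (array([ 0.494 , -0.2632,  0.0716]), [np.float64(0.00014462727278575542), np.float64(0.00014462727278576472)])
hoodcorn [[0.4779 0.2121 0.086 ]
 [0.4776 0.1563 0.086 ]
 [0.4002 0.1532 0.086 ]
 [0.3987 0.2093 0.086 ]]
logger edge [[0.5021 0.1303 0.045 ]
 [0.3778 0.1274 0.045 ]
 [0.5011 0.2768 0.045 ]
 [0.3734 0.2711 0.045 ]]
charger [[ 0.5562 -0.2373  0.04  ]
 [ 0.5165 -0.329   0.04  ]
 [ 0.4072 -0.272   0.04  ]
 [ 0.4493 -0.1845  0.04  ]] [ 0.4823 -0.2557  0.04  ]
[[ 0.537   0.0478  0.019 ]
 [ 0.5704 -0.0432  0.052 ]]
```

The manual's scale: shifts go in shares of 50 mm. Converting my numbers, -0.03 m is -0.6, -0.024 m is -0.48.

```bash
cat >> h.py <<'E'
def go(x,y,z,a):
    """print tool-axis shift (after the turn) to TCP x,y,z with tool y at world angle a"""
    s=env.observe(); R=s["tool_rot"]; c=np.degrees(np.arctan2(R[1,1],R[0,1])); t=np.radians(a)
    d=np.array([x,y,z])-s["position"]; X=np.array([-np.sin(-t+np.pi/2+np.pi/2) if 0 else -np.sin(t),np.cos(t),0]); Y=np.array([np.cos(t),np.sin(t),0])
    print("turn %.2f  dx %.4f dy %.4f dz %.4f"%(c-a,d@X,d@Y,-d[2]))
E
sed -i 's/X=np.array(.*; Y=/X=np.array([-np.sin(t),np.cos(t),0]); Y=/' h.py
```

jog_arm:
  plan:
    - [[0, 0, 0, -6, 0.085], [0, 0, 0, -6, 0.085], [0, 0, 0, -5.5, 0.085], [-0.4, -0.6, 0, 0, 0.085], [-0.48, -0.6, 0, 0, 0.085], [-0.48, -0.6, 0, 0, 0.085], [-0.48, -0.6, 0, 0, 0.085], [-0.48, -0.6, 0, 0, 0.085], [-0.48, -0.6, 0, 0, 0.085], [-0.48, -0.6, 0, 0, 0.085]]
  force: 40

```text
time_s: 1.3
position: [0.3219, 0.3215, 0.2424]
tool_rot: [[-1.0, -0.026, 0.0], [-0.026, 1.0, 0.0], [-0.0, 0.0, -1.0]]
ft_force: [1.1, 1.1, -0.7]
grip_width: 0.085
gripper_force: 0.0
```

jog_arm:
  plan:
    - [[-0.48, -0.6, 0, 0, 0.085], [-0.48, -0.6, 0, 0, 0.085], [-0.48, -0.6, 0, 0, 0.085], [-0.48, -0.6, 0, 0, 0.085], [-0.36, -0.48, 0, 0, 0.085], [0, 0, 0, 0, 0.085], [0, 0, 0, 0, 0.085]]

```text
time_s: 2.0
position: [0.4388, 0.1817, 0.2422]
tool_rot: [[-1.0, -0.024, -0.001], [-0.024, 1.0, 0.0], [0.001, 0.0, -1.0]]
ft_force: [-0.1, -0.3, 0.1]
grip_width: 0.0849
gripper_force: 0.0
```

```bash
python3 - <<'E'
from h import *
go(.4388,.183,.12,91.5)
d=env.get_image("wrist"); print(d["K"].tolist(),d["extrinsics"].round(4).tolist())
np.savez("w1.npz",K=d["K"],E=d["extrinsics"])
cv2.imwrite("pics/w1.png",cv2.resize(d["pixels"][:,:,::-1],(800,600),interpolation=cv2.INTER_CUBIC))
E
```

```text
turn -0.10  dx -0.0000 dy 0.0013 dz 0.1222
[[297.3186396354542, 0.0, 252.01289323172813], [0.0, 297.3186396354542, 187.15956235708438], [0.0, 0.0, 1.0]] [[-0.0236, 0.9997, 0.0005, -0.171], [0.9476, 0.0222, 0.3188, -0.4615], [0.3187, 0.008, -0.9478, 0.239], [0.0, 0.0, 0.0, 1.0]]
```

View pics/w1.png

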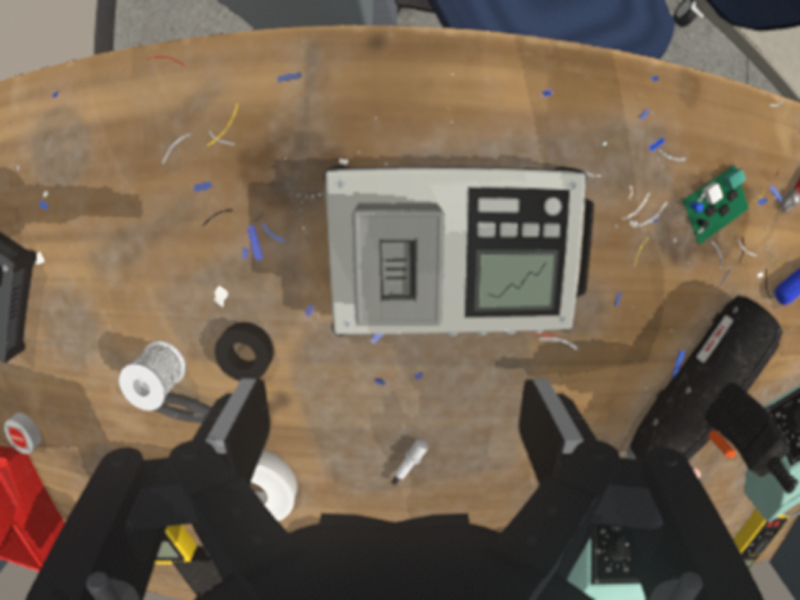

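In the wrist view the hood's window is at (379–416, 239–300) with its centre at about (398,269). The logger's case corners are at (327,170), (586,172), (573,330) and (336,333).

```bash
python3 - <<'E'
from h import *
np.set_printoptions(precision=4,suppress=True)
w=np.load("w1.npz");W=lambda a,b:ray(w["K"],w["E"],(a*.64,b*.64),True)
T=cal("top")
print("hood win",tri([W(397.5,269.5),ray(*T,(145+132/4,185+136/4))]), onz(W(397.5,269.5),.084))
print("case",c:=np.array([onz(W(*p),.045) for p in [(327,170),(586,172),(573,330),(336,333)]]),c.mean(0))
print("hoodtop",c:=np.array([onz(W(*p),.086) for p in [(357,207),(442,207),(440,324),(358,324)]]),c.mean(0))
E
```

```text
hood win (array([0.4383, 0.1839, 0.0862]), [np.float64(0.00022826528030788545), np.float64(0.0002282652803078816)]) [0.4387 0.1838 0.084 ]
case [[0.3776 0.1329 0.045 ]
 [0.37   0.3225 0.045 ]
 [0.4963 0.3282 0.045 ]
 [0.5018 0.1381 0.045 ]] [0.4364 0.2304 0.045 ]
hoodtop [[0.3982 0.1575 0.086 ]
 [0.3968 0.2105 0.086 ]
 [0.4754 0.2133 0.086 ]
 [0.4767 0.1583 0.086 ]] [0.4368 0.1849 0.086 ]
```

```bash
python3 -c "
from h import *
go(.4383,.1838,.07,92)"
```

```text
turn -0.48  dx -0.0001 dy 0.0013 dz 0.1723
```

jog_arm:
  plan:
    - [[0, 0.05, 0, -0.6, 0.085], [0, 0, 0.8, 0, 0.085], [0, 0, 0.8, 0, 0.085], [0, 0, 0.8, 0, 0.085], [0, 0, 0.6, 0, 0.085], [0, 0, 0.44, 0, 0.085], [0, 0, 0, 0, 0.085]]
  force: 30

```text
time_s: 2.8
position: [0.4371, 0.1849, 0.0683]
tool_rot: [[-0.999, -0.038, -0.005], [-0.038, 0.999, -0.001], [0.005, -0.001, -1.0]]
ft_force: [-1.0, -0.2, -0.0]
grip_width: 0.085
gripper_force: 0.0
```

jog_arm:
  plan:
    - [[0, 0, 0, 0, 0.05], [0, 0, 0, 0, 0.05], [0, 0, 0, 0, 0.05], [0, 0, 0, 0, 0.05], [0, 0, 0, 0, 0.05], [0, 0, 0, 0, 0.05]]
  force: 30

```text
time_s: 3.4
position: [0.4395, 0.1847, 0.0718]
tool_rot: [[-0.999, -0.036, 0.003], [-0.036, 0.999, 0.001], [-0.003, 0.001, -1.0]]
ft_force: [-1.9, 2.0, 7.2]
grip_width: 0.0568
gripper_force: 32.7
```

In the tool's units: -0.03 m is -0.6, -0.02 m is -0.4.

jog_arm:
  plan:
    - [[0, 0, -0.2, 0, 0.05], [0, 0, -0.4, 0, 0.05], [0, 0, -0.6, 0, 0.05], [0, 0, -0.6, 0, 0.05], [0, 0, 0, 0, 0.05], [0, 0, 0, 0, 0.05]]

```text
time_s: 4.0
position: [0.4388, 0.1843, 0.1612]
tool_rot: [[-0.999, -0.036, 0.002], [-0.036, 0.999, 0.0], [-0.002, 0.0, -1.0]]
ft_force: [-0.7, -0.2, -1.0]
grip_width: 0.0564
gripper_force: 32.3
```

```bash
python3 -c "
from h import *
go(.38,.02,.027,92)"
```

```text
turn 0.07  dx 0.0645 dy -0.1622 dz 0.1342
```

In the tool's units: 0.04 m is 0.8, 0.03 m is 0.6.

jog_arm:
  plan:
    - [[0.2, -0.5, 0, 0, 0.05], [0.22, -0.56, 0, 0, 0.05], [0.22, -0.56, 0, 0, 0.05], [0.22, -0.56, 0, 0, 0.05], [0.22, -0.56, 0, 0, 0.05], [0.21, -0.5, 0, 0, 0.05], [0, 0, 0.8, 0, 0.05], [0, 0, 0.8, 0, 0.05], [0, 0, 0.6, 0, 0.05], [0, 0, 0.2, 0, 0.05]]

```text
time_s: 5.0
position: [0.3783, 0.0204, 0.0377]
tool_rot: [[-0.999, -0.036, -0.006], [-0.036, 0.999, 0.002], [0.006, 0.002, -1.0]]
ft_force: [0.6, -0.1, 0.4]
grip_width: 0.0565
gripper_force: 32.4
```

jog_arm:
  plan:
    - [[0, 0, 0.1, 0, 0.05], [0, 0, 0.08, 0, 0.05], [0, 0, 0.04, 0, 0.05], [0, 0, 0, 0, 0.05], [0, 0, 0, 0, 0.05]]

```text
time_s: 5.5
position: [0.3804, 0.0201, 0.0297]
tool_rot: [[-0.999, -0.036, 0.001], [-0.036, 0.999, -0.0], [-0.001, -0.0, -1.0]]
ft_force: [0.3, -0.3, -0.6]
grip_width: 0.0565
gripper_force: 32.4
```

In the tool's units: 0.0015 m is 0.03, 0.001 m is 0.02.

jog_arm:
  plan:
    - [[0, 0, 0.03, 0, 0.05], [0, 0, 0.03, 0, 0.05], [0, 0, 0.02, 0, 0.05], [0, 0, 0, 0, 0.05], [0, 0, 0, 0, 0.05]]

```text
time_s: 6.0
position: [0.3804, 0.0201, 0.0267]
tool_rot: [[-0.999, -0.036, 0.002], [-0.036, 0.999, -0.001], [-0.002, -0.001, -1.0]]
ft_force: [-6.8, 0.2, 32.2]
grip_width: 0.0566
gripper_force: 36.2
```

In the tool's units: -0.045 m is -0.9, -0.04 m is -0.8.

jog_arm:
  plan:
    - [[0, 0, -0.02, 0, 0.05], [0, 0, 0, 0, 0.085], [0, 0, 0, 0, 0.085], [0, 0, 0, 0, 0.085], [0, 0, -0.4, 0, 0.085], [0, 0, -0.8, 0, 0.085], [0, 0, -0.9, 0, 0.085], [0, 0, -0.9, 0, 0.085], [0, 0, 0, 0, 0.085]]

```text
time_s: 6.9
position: [0.3822, 0.0197, 0.1807]
tool_rot: [[-0.999, -0.036, 0.01], [-0.036, 0.999, -0.003], [-0.009, -0.003, -1.0]]
ft_force: [0.6, 0.4, -1.7]
grip_width: 0.0849
gripper_force: 0.0
```

jog_arm:
  plan:
    - [[-0.2, 0.5, 0, 0, 0.085], [-0.22, 0.56, 0, 0, 0.085], [-0.22, 0.56, 0, 0, 0.085], [-0.22, 0.56, 0, 0, 0.085], [-0.22, 0.56, 0, 0, 0.085], [-0.21, 0.53, 0, 0, 0.085], [0, 0, 0, 0, 0.085], [0, 0, 0, 0, 0.085]]

```text
time_s: 7.7
position: [0.4383, 0.186, 0.1753]
tool_rot: [[-0.999, -0.037, -0.002], [-0.037, 0.999, -0.0], [0.002, -0.0, -1.0]]
ft_force: [-0.1, -0.5, 0.3]
grip_width: 0.0852
gripper_force: 0.0
```

```bash
python3 - <<'E'
from h import *
go(.4383,.184,.072,92)
d=env.get_image("wrist"); np.savez("w2.npz",K=d["K"],E=d["extrinsics"])
c=d["pixels"][90:240,180:380,::-1]
cv2.imwrite("pics/w2.png",cv2.resize(c,(800,600),interpolation=cv2.INTER_CUBIC))
E
```

```text
turn 0.13  dx 0.0000 dy -0.0020 dz 0.1033
```

View pics/w2.png

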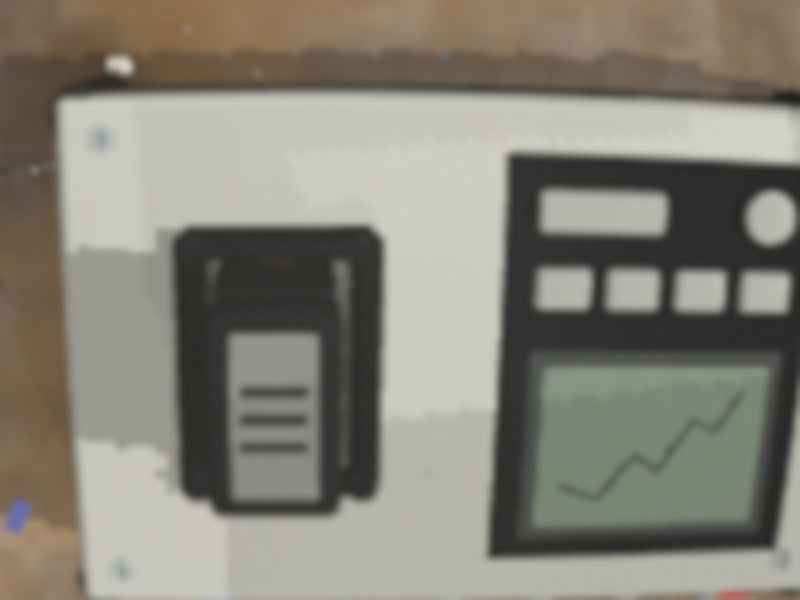

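The bare pack's grey top plate spans (228–322, 332–502), and the rim's outer base spans (176–382, 228–498).

```bash
python3 - <<'E'
from h import *
np.set_printoptions(precision=4,suppress=True)
w=np.load("w2.npz");W=lambda a,b:ray(w["K"],w["E"],(180+a/4,90+b/4),True)
for n,z,P in (("plate",.079,[(228,332),(321,332),(323,502),(231,502)]),("rim",.045,[(176,228),(382,228),(378,499),(182,499)])):
    c=np.array([onz(W(*p),z) for p in P]);print(n,c,c.mean(0))
E
```

```text
plate [[0.4216 0.173  0.079 ]
 [0.4209 0.1915 0.079 ]
 [0.4578 0.1936 0.079 ]
 [0.4585 0.1743 0.079 ]] [0.4397 0.1831 0.079 ]
rim [[0.4074 0.1593 0.045 ]
 [0.4057 0.2054 0.045 ]
 [0.4716 0.2085 0.045 ]
 [0.4734 0.1613 0.045 ]] [0.4395 0.1836 0.045 ]
```

In the tool's units: -0.002 m is -0.04, 0.03 m is 0.6.

jog_arm:
  plan:
    - [[-0.014, -0.04, 0, 0, 0.085], [0, 0, 0.6, 0, 0.07], [0, 0, 0.6, 0, 0.06], [0, 0, 0.5, 0, 0.06], [0, 0, 0.3, 0, 0.06], [0, 0, 0.08, 0, 0.06], [0, 0, 0, 0, 0.06], [0, 0, 0, 0, 0.06]]
  force: 40

```text
time_s: 8.55
position: [0.44, 0.1836, 0.0731]
tool_rot: [[-0.999, -0.036, 0.001], [-0.036, 0.999, 0.0], [-0.001, 0.0, -1.0]]
ft_force: [-0.2, 0.0, 1.2]
grip_width: 0.0603
gripper_force: 0.0
```

jog_arm:
  plan:
    - [[0, 0, 0, 0, 0.02], [0, 0, 0, 0, 0.02], [0, 0, 0, 0, 0.02], [0, 0, 0, 0, 0.02], [0, 0, 0, 0, 0.02], [0, 0, 0, 0, 0.02]]
  force: 40

```text
time_s: 9.15
position: [0.4398, 0.1838, 0.073]
tool_rot: [[-0.999, -0.036, 0.001], [-0.036, 0.999, -0.0], [-0.001, -0.0, -1.0]]
ft_force: [-0.9, -1.5, 5.3]
grip_width: 0.0271
gripper_force: 39.4
```

In the tool's units: -0.02 m is -0.4, -0.03 m is -0.6.

jog_arm:
  plan:
    - [[0, 0, -0.2, 0, 0.02], [0, 0, -0.4, 0, 0.02], [0, 0, -0.6, 0, 0.02], [0, 0, -0.6, 0, 0.02], [0, 0, -0.1, 0, 0.02], [0, 0, 0, 0, 0.02]]

```text
time_s: 9.75
position: [0.4395, 0.1839, 0.1678]
tool_rot: [[-0.999, -0.036, 0.001], [-0.036, 0.999, 0.0], [-0.001, 0.0, -1.0]]
ft_force: [0.0, 0.2, -2.1]
grip_width: 0.0271
gripper_force: 40.2
```

```bash
python3 -c "
from h import *
go(.40,-.09,.056,92)"
```

```text
turn 0.08  dx 0.0490 dy -0.2724 dz 0.1118
```

jog_arm:
  plan:
    - [[0.1, -0.4, 0, 0, 0.02], [0.1, -0.6, 0, 0, 0.02], [0.1, -0.6, 0, 0, 0.02], [0.1, -0.6, 0, 0, 0.02], [0.1, -0.6, 0, 0, 0.02], [0.1, -0.6, 0, 0, 0.02], [0.1, -0.6, 0, 0, 0.02], [0.1, -0.6, 0, 0, 0.02], [0.1, -0.6, 0, 0, 0.02], [0.08, -0.24, 0, 0, 0.02]]

```text
time_s: 10.75
position: [0.3996, -0.0915, 0.1659]
tool_rot: [[-0.999, -0.034, -0.002], [-0.034, 0.999, 0.001], [0.002, 0.001, -1.0]]
ft_force: [-0.3, 0.9, -1.9]
grip_width: 0.0273
gripper_force: 40.2
```

jog_arm:
  plan:
    - [[0, 0, 0.6, 0, 0.02], [0, 0, 0.6, 0, 0.02], [0, 0, 0.4, 0, 0.02], [0, 0, 0.3, 0, 0.02], [0, 0, 0.2, 0, 0.02], [0, 0, 0.06, 0, 0.02], [0, 0, 0.04, 0, 0.02], [0, 0, 0.02, 0, 0.02], [0, 0, 0, 0, 0.02], [0, 0, 0, 0, 0.02]]

```text
time_s: 11.75
position: [0.4005, -0.0898, 0.0566]
tool_rot: [[-0.999, -0.036, 0.001], [-0.036, 0.999, -0.0], [-0.001, -0.0, -1.0]]
ft_force: [-0.1, -0.2, -2.0]
grip_width: 0.0268
gripper_force: 40.2
```

In the tool's units: 0.0015 m is 0.03, 0.001 m is 0.02.

jog_arm:
  plan:
    - [[0, 0, 0.03, 0, 0.02], [0, 0, 0.02, 0, 0.02], [0, 0, 0.01, 0, 0.02], [0, 0, 0, 0, 0.02], [0, 0, 0, 0, 0.02]]

```text
time_s: 12.25
position: [0.4005, -0.0899, 0.054]
tool_rot: [[-0.999, -0.036, 0.001], [-0.036, 0.999, -0.001], [-0.001, -0.001, -1.0]]
ft_force: [-2.0, 0.9, 10.1]
grip_width: 0.0273
gripper_force: 41.5
```

jog_arm:
  plan:
    - [[0, 0, 0, 0, 0.06], [0, 0, 0, 0, 0.06], [0, 0, 0, 0, 0.06], [0, 0, -0.2, 0, 0.06], [0, 0, -0.6, 0, 0.085], [0, 0, -0.8, 0, 0.085], [0, 0, -0.8, 0, 0.085], [0, 0, 0, 7, 0.085], [0, 0, 0, 7, 0.085], [0, 0, 0, 7, 0.085]]

```text
time_s: 13.25
position: [0.4003, -0.0897, 0.1735]
tool_rot: [[-0.944, 0.329, 0.0], [0.329, 0.944, -0.0], [-0.001, -0.0, -1.0]]
ft_force: [0.9, -0.7, -0.7]
grip_width: 0.0852
gripper_force: 0.0
```

jog_arm:
  plan:
    - [[0, 0, 0, 8, 0.085], [0, 0, 0, 0, 0.085], [0, 0, 0, 0, 0.085]]

```text
time_s: 13.55
position: [0.4003, -0.0897, 0.1732]
tool_rot: [[-0.893, 0.45, -0.0], [0.45, 0.893, 0.0], [0.0, -0.0, -1.0]]
ft_force: [0.4, 0.1, 0.3]
grip_width: 0.0852
gripper_force: 0.0
```

```bash
python3 -c "
from h import *
go(.4945,-.2625,.175,63)"
```

```text
turn 0.28  dx -0.1624 dy -0.1112 dz -0.0018
```

jog_arm:
  plan:
    - [[-0.4, -0.28, 0, 0, 0.085], [-0.48, -0.32, 0, 0, 0.085], [-0.48, -0.32, 0, 0, 0.085], [-0.48, -0.32, 0, 0, 0.085], [-0.48, -0.32, 0, 0, 0.085], [-0.48, -0.32, 0, 0, 0.085], [-0.44, -0.34, 0, 0, 0.085], [0, 0, 0, 0, 0.085], [0, 0, 0, 0, 0.085]]

```text
time_s: 14.45
position: [0.4943, -0.262, 0.1728]
tool_rot: [[-0.892, 0.452, -0.001], [0.452, 0.892, 0.001], [0.001, 0.0, -1.0]]
ft_force: [-0.9, 0.0, -0.2]
grip_width: 0.0853
gripper_force: 0.0
```

```bash
python3 - <<'E'
from h import *
go(.4945,-.2625,.07,63)
d=env.get_image("wrist"); np.savez("w3.npz",K=d["K"],E=d["extrinsics"])
c=d["pixels"][90:240,150:350,::-1]
cv2.imwrite("pics/w3.png",cv2.resize(c,(800,600),interpolation=cv2.INTER_CUBIC))
E
```

```text
turn 0.16  dx -0.0005 dy -0.0004 dz 0.1028
```

View pics/w3.png

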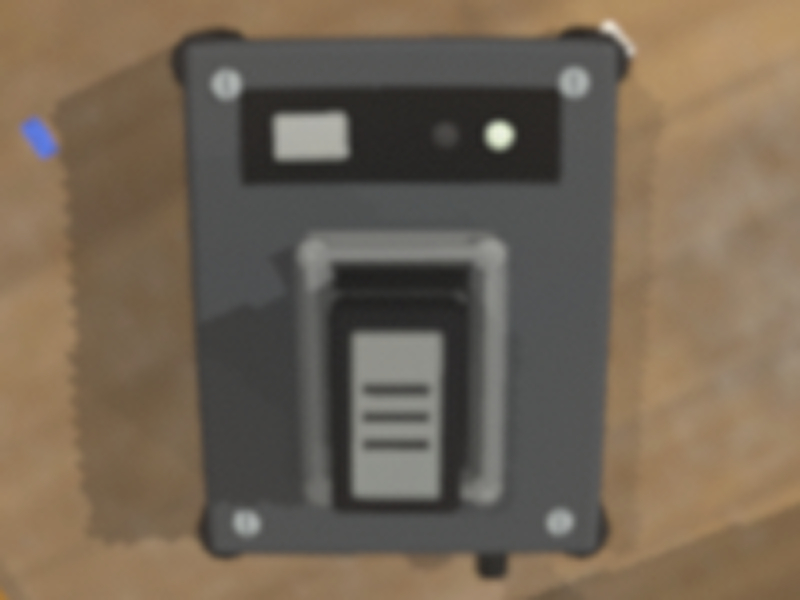

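The charger's pack plate spans (349–445, 331–500), and the outer base of the rim spans (298–507, 233–505).

```bash
python3 - <<'E'
from h import *
np.set_printoptions(precision=4,suppress=True)
w=np.load("w3.npz");W=lambda a,b:ray(w["K"],w["E"],(150+a/4,90+b/4),True)
for n,z,P in (("plate",.074,[(349,331),(445,331),(442,500),(351,500)]),("rim",.040,[(297,233),(508,233),(504,506),(304,506)]),("screws",.040,[(227,84),(574,84),(560,521),(247,521)])):
    c=np.array([onz(W(*p),z) for p in P]);print(n,c,c.mean(0))
    v=c[3]-c[0]+c[2]-c[1];print(np.degrees(np.arctan2(v[1],v[0])))
p=W(397,415.5);print(tri([p,ray(*cal("top"),(325+183/4,160+139/4))]))
E
```

```text
plate [[ 0.4741 -0.2652  0.074 ]
 [ 0.4829 -0.2479  0.074 ]
 [ 0.5159 -0.2649  0.074 ]
 [ 0.5072 -0.2821  0.074 ]] [ 0.495  -0.2651  0.074 ]
-27.22727929905875
rim [[ 0.4561 -0.2709  0.04  ]
 [ 0.4777 -0.2283  0.04  ]
 [ 0.5381 -0.258   0.04  ]
 [ 0.5161 -0.3016  0.04  ]] [ 0.497  -0.2647  0.04  ]
-26.656636893666448
screws [[ 0.4188 -0.2689  0.04  ]
 [ 0.4537 -0.2002  0.04  ]
 [ 0.5482 -0.2475  0.04  ]
 [ 0.5133 -0.3162  0.04  ]] [ 0.4835 -0.2582  0.04  ]
-26.580443051001943
(array([ 0.4945, -0.2641,  0.0722]), [np.float64(0.0011566801489283985), np.float64(0.0011566801489284004)])
```

In the tool's units: -0.002 m is -0.04, 0.03 m is 0.6.

jog_arm:
  plan:
    - [[-0.04, -0.04, 0, 0, 0.085], [0, 0, 0.6, 0, 0.07], [0, 0, 0.6, 0, 0.06], [0, 0, 0.5, 0, 0.06], [0, 0, 0.3, 0, 0.06], [0, 0, 0.08, 0, 0.06], [0, 0, 0, 0, 0.06], [0, 0, 0, 0, 0.06]]
  force: 40

```text
time_s: 15.35
position: [0.4958, -0.2649, 0.0703]
tool_rot: [[-0.892, 0.453, 0.001], [0.453, 0.892, -0.001], [-0.002, -0.0, -1.0]]
ft_force: [-0.3, -0.8, -0.6]
grip_width: 0.0598
gripper_force: 0.0
```

jog_arm:
  plan:
    - [[0, 0, 0, 0, 0.02], [0, 0, 0, 0, 0.02], [0, 0, 0, 0, 0.02], [0, 0, 0, 0, 0.02], [0, 0, 0, 0, 0.02], [0, 0, 0, 0, 0.02]]
  force: 40

```text
time_s: 15.95
position: [0.4956, -0.2649, 0.0701]
tool_rot: [[-0.892, 0.453, 0.001], [0.453, 0.892, -0.001], [-0.001, -0.0, -1.0]]
ft_force: [-0.5, 0.2, 6.6]
grip_width: 0.0272
gripper_force: 39.6
```

In the tool's units: -0.03 m is -0.6, -0.02 m is -0.4.

jog_arm:
  plan:
    - [[0, 0, -0.2, 0, 0.02], [0, 0, -0.4, 0, 0.02], [0, 0, -0.6, 0, 0.02], [0, 0, -0.6, 0, 0.02], [0, 0, -0.2, -5, 0.02], [0, 0, 0, -8, 0.02], [0, 0, 0, -8, 0.02], [0, 0, 0, -8, 0.02], [0, 0, 0, 0, 0.02], [0, 0, 0, 0, 0.02]]

```text
time_s: 16.95
position: [0.4954, -0.2647, 0.1696]
tool_rot: [[-0.999, -0.032, 0.0], [-0.032, 0.999, -0.0], [-0.0, -0.0, -1.0]]
ft_force: [-0.1, 1.0, -1.0]
grip_width: 0.0271
gripper_force: 40.0
```

```bash
python3 -c "
from h import *
go(.4393,.184,.13,92.1)"
```

```text
turn -0.24  dx 0.0396 dy 0.4505 dz 0.0396
```

jog_arm:
  plan:
    - [[0.04, 0.3, 0, -0.2, 0.02], [0.06, 0.6, 0, 0, 0.02], [0.06, 0.6, 0, 0, 0.02], [0.06, 0.6, 0, 0, 0.02], [0.06, 0.6, 0, 0, 0.02], [0.06, 0.6, 0, 0, 0.02], [0.06, 0.6, 0, 0, 0.02], [0.06, 0.6, 0, 0, 0.02], [0.06, 0.6, 0, 0, 0.02], [0.06, 0.6, 0, 0, 0.02]]

```text
time_s: 17.95
position: [0.4541, 0.0208, 0.1695]
tool_rot: [[-0.999, -0.038, -0.0], [-0.038, 0.999, 0.0], [0.0, 0.0, -1.0]]
ft_force: [0.1, 0.6, -1.6]
grip_width: 0.0268
gripper_force: 39.9
```

jog_arm:
  plan:
    - [[0.06, 0.6, 0, 0, 0.02], [0.06, 0.6, 0, 0, 0.02], [0.04, 0.6, 0, 0, 0.02], [0.04, 0.6, 0, 0, 0.02], [0.02, 0.6, 0, 0, 0.02], [0, 0.3, 0, 0, 0.02], [0, 0, 0, 0, 0.02], [0, 0, 0, 0, 0.02], [0, 0, 0, 0, 0.02]]

```text
time_s: 18.85
position: [0.4375, 0.1827, 0.1694]
tool_rot: [[-0.999, -0.038, -0.0], [-0.038, 0.999, -0.0], [0.0, -0.0, -1.0]]
ft_force: [0.0, 0.7, -1.1]
grip_width: 0.0267
gripper_force: 40.0
```

```bash
python3 -c "
from h import *
go(.4393,.184,.13,92.1)"
```

```text
turn 0.10  dx -0.0019 dy 0.0012 dz 0.0394
```

jog_arm:
  plan:
    - [[-0.038, 0.024, 0, 0, 0.02], [0, 0, 0.4, 0, 0.02], [0, 0, 0.4, 0, 0.02], [0, 0, 0.24, 0, 0.02], [0, 0, 0.12, 0, 0.02], [0, 0, 0.12, 0, 0.02], [0, 0, 0.12, 0, 0.02], [0, 0, 0, 0, 0.02]]

```text
time_s: 19.65
position: [0.4394, 0.1845, 0.099]
tool_rot: [[-0.999, -0.039, -0.001], [-0.039, 0.999, -0.0], [0.001, -0.0, -1.0]]
ft_force: [0.5, 0.2, 0.3]
grip_width: 0.0268
gripper_force: 39.9
```

jog_arm:
  plan:
    - [[0, 0, 0.1, 0, 0.02], [0, 0, 0.1, 0, 0.02], [0, 0, 0.08, 0, 0.02], [0, 0, 0.06, 0, 0.02], [0, 0, 0, 0, 0.02], [0, 0, 0, 0, 0.02]]

```text
time_s: 20.25
position: [0.4396, 0.1846, 0.0823]
tool_rot: [[-0.999, -0.04, 0.0], [-0.04, 0.999, 0.0], [-0.0, 0.0, -1.0]]
ft_force: [0.1, 0.3, -1.0]
grip_width: 0.027
gripper_force: 39.9
```

Sliding in without resistance; the last 7 mm next.

In the tool's units: 0.003 m is 0.06, 0.002 m is 0.04.

jog_arm:
  plan:
    - [[0, 0, 0.06, 0, 0.02], [0, 0, 0.04, 0, 0.02], [0, 0, 0.02, 0, 0.02], [0, 0, 0.016, 0, 0.02], [0, 0, 0, 0, 0.02], [0, 0, 0, 0, 0.02]]

```text
time_s: 20.85
position: [0.4395, 0.1846, 0.0756]
tool_rot: [[-0.999, -0.04, 0.0], [-0.04, 0.999, 0.0], [-0.0, 0.0, -1.0]]
ft_force: [0.3, -0.0, -2.0]
grip_width: 0.0272
gripper_force: 39.9
```

jog_arm:
  plan:
    - [[0, 0, 0.02, 0, 0.02], [0, 0, 0, 0, 0.02], [0, 0, 0, 0, 0.02]]

```text
time_s: 21.15
position: [0.4397, 0.1846, 0.0751]
tool_rot: [[-0.999, -0.04, 0.001], [-0.04, 0.999, 0.0], [-0.001, -0.0, -1.0]]
ft_force: [-1.6, -1.0, 5.5]
grip_width: 0.027
gripper_force: 40.8
```

In the tool's units: -0.03 m is -0.6, -0.025 m is -0.5.

jog_arm:
  plan:
    - [[0, 0, 0, 0, 0.06], [0, 0, 0, 0, 0.06], [0, 0, 0, 0, 0.06], [0, 0, -0.2, 0, 0.06], [0, 0, -0.6, 0, 0.06], [0, 0, -0.6, 0, 0.06], [0, 0, -0.5, 0, 0.06], [0, 0, 0, 0, 0.06], [0, 0, 0, 0, 0.06]]

```text
time_s: 22.05
position: [0.4394, 0.1846, 0.17]
tool_rot: [[-0.999, -0.04, 0.001], [-0.04, 0.999, 0.0], [-0.001, 0.0, -1.0]]
ft_force: [1.1, 0.3, -0.0]
grip_width: 0.0597
gripper_force: 0.0
```

```bash
python3 -c "
from h import *
go(.4005,-.0899,.056,92)"
```

```text
turn 0.27  dx 0.0485 dy -0.2730 dz 0.1140
```

In the tool's units: -0.03 m is -0.6, -0.02 m is -0.4.

jog_arm:
  plan:
    - [[0.08, -0.4, 0, 0.3, 0.06], [0.1, -0.6, 0, 0, 0.06], [0.1, -0.6, 0, 0, 0.06], [0.1, -0.6, 0, 0, 0.06], [0.1, -0.6, 0, 0, 0.06], [0.1, -0.6, 0, 0, 0.06], [0.1, -0.6, 0, 0, 0.06], [0.1, -0.6, 0, 0, 0.06], [0.1, -0.6, 0, 0, 0.06], [0.09, -0.26, 0, 0, 0.06]]

```text
time_s: 23.05
position: [0.4, -0.0918, 0.1687]
tool_rot: [[-0.999, -0.032, -0.002], [-0.032, 0.999, 0.001], [0.002, 0.001, -1.0]]
ft_force: [0.4, 0.2, 0.1]
grip_width: 0.0601
gripper_force: 0.0
```

jog_arm:
  plan:
    - [[0, 0, 0, 0, 0.06], [0, 0, 0, 0, 0.06]]

```text
time_s: 23.25
position: [0.4002, -0.0895, 0.1689]
tool_rot: [[-0.999, -0.034, -0.001], [-0.034, 0.999, 0.001], [0.001, 0.001, -1.0]]
ft_force: [-0.0, 0.7, -0.2]
grip_width: 0.0595
gripper_force: 0.0
```

```bash
python3 - <<'E'
from h import *
go(.4005,-.0899,.056,92)
d=env.get_image("wrist"); np.savez("w4.npz",K=d["K"],E=d["extrinsics"])
cv2.imwrite("pics/w4.png",cv2.resize(d["pixels"][:,:,::-1],(800,600),interpolation=cv2.INTER_CUBIC))
E
```

```text
turn -0.07  dx -0.0003 dy -0.0004 dz 0.1129
```

View pics/w4.png

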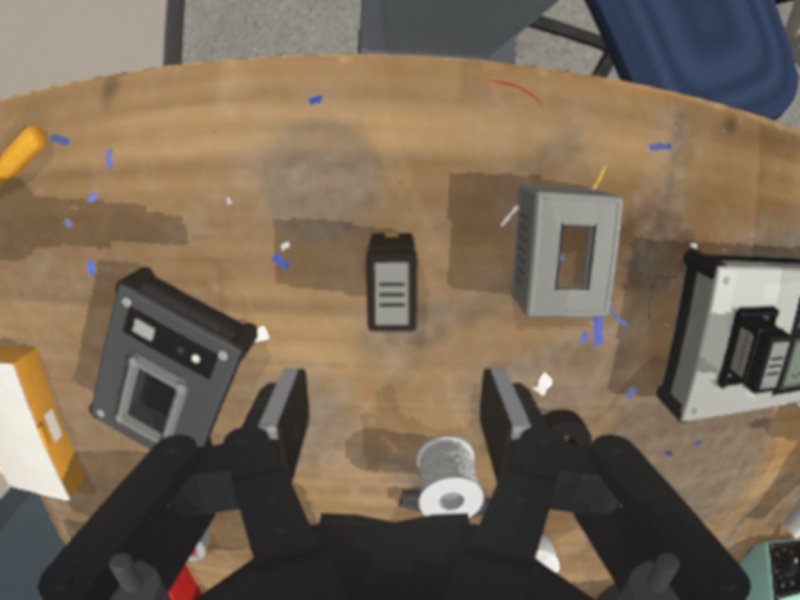

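The flat pack stands upright at (392,283), directly below the gripper. The hood stands at (572,250), and the charged pack sits in the logger at (765,350). I'll grasp the flat pack now.

In the tool's units: 0.03 m is 0.6, 0.015 m is 0.3.

jog_arm:
  plan:
    - [[0, 0, 0.6, 0, 0.06], [0, 0, 0.6, 0, 0.06], [0, 0, 0.6, 0, 0.06], [0, 0, 0.3, 0, 0.06], [0, 0, 0.16, 0, 0.06], [0, 0, 0, 0, 0.06]]
  force: 40

```text
time_s: 23.9
position: [0.4004, -0.0892, 0.056]
tool_rot: [[-0.999, -0.035, -0.002], [-0.035, 0.999, 0.001], [0.001, 0.001, -1.0]]
ft_force: [0.7, -0.2, -0.1]
grip_width: 0.0598
gripper_force: 0.0
```

jog_arm:
  plan:
    - [[0, 0, 0, 0, 0.02], [0, 0, 0, 0, 0.02], [0, 0, 0, 0, 0.02], [0, 0, 0, 0, 0.02], [0, 0, 0, 0, 0.02], [0, 0, 0, 0, 0.02]]
  force: 40

```text
time_s: 24.5
position: [0.401, -0.0901, 0.0574]
tool_rot: [[-0.999, -0.034, 0.002], [-0.034, 0.999, -0.001], [-0.002, -0.001, -1.0]]
ft_force: [-0.5, 1.2, 6.4]
grip_width: 0.027
gripper_force: 39.3
```

jog_arm:
  plan:
    - [[0, 0, -0.2, 0, 0.02], [0, 0, -0.6, 0, 0.02], [0, 0, -0.8, 0, 0.02], [0, 0, -0.6, 5, 0.02], [0, 0, 0, 8, 0.02], [0, 0, 0, 8, 0.02], [0, 0, 0, 7.6, 0.02], [0, 0, 0, 0, 0.02], [0, 0, 0, 0, 0.02]]

```text
time_s: 25.4
position: [0.4004, -0.0899, 0.1667]
tool_rot: [[-0.895, 0.445, 0.0], [0.445, 0.895, -0.0], [-0.0, -0.0, -1.0]]
ft_force: [0.1, -0.5, -2.0]
grip_width: 0.0271
gripper_force: 40.3
```

```bash
python3 -c "
from h import *
go(.4956,-.2648,.17,63.2)"
```

```text
turn 0.37  dx -0.1638 dy -0.1132 dz -0.0033
```

jog_arm:
  plan:
    - [[-0.36, -0.28, 0, 0.3, 0.02], [-0.48, -0.32, 0, 0, 0.02], [-0.48, -0.32, 0, 0, 0.02], [-0.48, -0.32, 0, 0, 0.02], [-0.48, -0.32, 0, 0, 0.02], [-0.48, -0.32, 0, 0, 0.02], [-0.5, -0.36, 0, 0, 0.02], [0, 0, 0, 0, 0.02], [0, 0, 0, 0, 0.02]]

```text
time_s: 26.3
position: [0.4949, -0.2635, 0.166]
tool_rot: [[-0.892, 0.452, -0.001], [0.452, 0.892, 0.001], [0.001, 0.0, -1.0]]
ft_force: [-0.5, 0.9, -2.1]
grip_width: 0.0268
gripper_force: 40.3
```

```bash
python3 -c "
from h import *
go(.4956,-.2648,.0714,63.2)"
```

```text
turn -0.04  dx -0.0012 dy -0.0009 dz 0.0946
```

In the tool's units: 0.02 m is 0.4, 0.012 m is 0.24.

jog_arm:
  plan:
    - [[-0.024, -0.018, 0, 0, 0.02], [0, 0, 0.4, 0, 0.02], [0, 0, 0.4, 0, 0.02], [0, 0, 0.24, 0, 0.02], [0, 0, 0.12, 0, 0.02], [0, 0, 0.12, 0, 0.02], [0, 0, 0.12, 0, 0.02], [0, 0, 0, 0, 0.02]]

```text
time_s: 27.1
position: [0.4958, -0.2648, 0.0962]
tool_rot: [[-0.892, 0.453, -0.0], [0.453, 0.892, 0.0], [0.001, 0.0, -1.0]]
ft_force: [0.2, 0.5, -2.8]
grip_width: 0.0271
gripper_force: 40.2
```

jog_arm:
  plan:
    - [[0, 0, 0.1, 0, 0.02], [0, 0, 0.1, 0, 0.02], [0, 0, 0.08, 0, 0.02], [0, 0, 0.06, 0, 0.02], [0, 0, 0, 0, 0.02], [0, 0, 0, 0, 0.02]]

```text
time_s: 27.7
position: [0.4959, -0.265, 0.0796]
tool_rot: [[-0.892, 0.453, 0.0], [0.453, 0.892, -0.0], [-0.0, -0.0, -1.0]]
ft_force: [-0.3, -0.3, -0.5]
grip_width: 0.0273
gripper_force: 40.3
```

In the tool's units: 0.003 m is 0.06, 0.002 m is 0.04.

jog_arm:
  plan:
    - [[0, 0, 0.06, 0, 0.02], [0, 0, 0.04, 0, 0.02], [0, 0, 0.03, 0, 0.02], [0, 0, 0.02, 0, 0.02], [0, 0, 0.01, 0, 0.02], [0, 0, 0, 0, 0.02], [0, 0, 0, 0, 0.02]]

```text
time_s: 28.4
position: [0.4959, -0.2649, 0.0715]
tool_rot: [[-0.892, 0.453, 0.0], [0.453, 0.892, -0.0], [-0.0, -0.0, -1.0]]
ft_force: [-0.3, -0.0, -2.3]
grip_width: 0.0273
gripper_force: 40.3
```

In the tool's units: 0.001 m is 0.02, 0.0005 m is 0.01.

jog_arm:
  plan:
    - [[0, 0, 0.02, 0, 0.02], [0, 0, 0.01, 0, 0.02], [0, 0, 0, 0, 0.02], [0, 0, 0, 0, 0.02]]

```text
time_s: 28.8
position: [0.496, -0.265, 0.0714]
tool_rot: [[-0.892, 0.453, 0.001], [0.453, 0.892, -0.001], [-0.001, -0.0, -1.0]]
ft_force: [-3.6, 1.5, 10.4]
grip_width: 0.0269
gripper_force: 41.8
```

Seated at the expected height. I'll release it and go back to the hood at (.3804, .0201).

jog_arm:
  plan:
    - [[0, 0, 0, 0, 0.06], [0, 0, 0, 0, 0.06], [0, 0, 0, 0, 0.06], [0, 0, -0.2, 0, 0.06], [0, 0, -0.6, 0, 0.085], [0, 0, -0.6, 0, 0.085], [0, 0, -0.6, -5, 0.085], [0, 0, 0, -8, 0.085], [0, 0, 0, -8, 0.085], [0, 0, 0, -7.9, 0.085]]

```text
time_s: 29.8
position: [0.4959, -0.2649, 0.1709]
tool_rot: [[-0.999, -0.04, 0.001], [-0.04, 0.999, -0.001], [-0.001, -0.001, -1.0]]
ft_force: [0.2, -0.2, 0.6]
grip_width: 0.0849
gripper_force: 0.0
```

```bash
python3 -c "
from h import *
go(.3804,.0201,.1,92.1)"
```

```text
turn 0.20  dx 0.1050 dy 0.2891 dz 0.0709
```

In the tool's units: 0.03 m is 0.6, 0.029 m is 0.58.

jog_arm:
  plan:
    - [[0.16, 0.4, 0, 0.2, 0.085], [0.22, 0.6, 0, 0, 0.085], [0.22, 0.6, 0, 0, 0.085], [0.22, 0.6, 0, 0, 0.085], [0.22, 0.6, 0, 0, 0.085], [0.22, 0.6, 0, 0, 0.085], [0.22, 0.6, 0, 0, 0.085], [0.22, 0.6, 0, 0, 0.085], [0.22, 0.6, 0, 0, 0.085], [0.18, 0.58, 0, 0, 0.085]]

```text
time_s: 30.8
position: [0.3813, 0.0218, 0.1707]
tool_rot: [[-1.0, -0.031, 0.001], [-0.031, 1.0, -0.0], [-0.001, -0.0, -1.0]]
ft_force: [0.8, 0.7, -0.7]
grip_width: 0.085
gripper_force: 0.0
```

jog_arm:
  plan:
    - [[0, 0, 0, 0, 0.085], [0, 0, 0, 0, 0.085], [0, 0, 0, 0, 0.085]]

```text
time_s: 31.1
position: [0.3825, 0.0201, 0.1704]
tool_rot: [[-1.0, -0.03, 0.001], [-0.03, 1.0, -0.0], [-0.001, -0.0, -1.0]]
ft_force: [0.2, -0.1, 0.1]
grip_width: 0.0846
gripper_force: 0.0
```

```bash
python3 - <<'E'
from h import *
go(.3804,.0201,.0277,92)
d=env.get_image("wrist"); np.savez("w5.npz",K=d["K"],E=d["extrinsics"])
c=d["pixels"][60:285,110:410,::-1]
cv2.imwrite("pics/w5.png",cv2.resize(c,(800,600),interpolation=cv2.INTER_CUBIC))
E
```

```text
turn -0.26  dx 0.0021 dy 0.0001 dz 0.1427
```

View pics/w5.png

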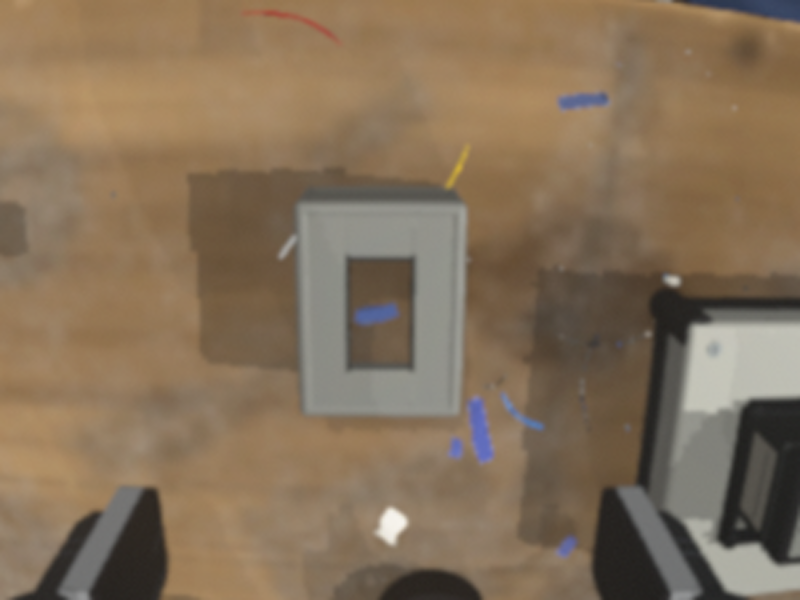

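The hood stands square at (300–465, 200–413) with its window at (380,313), where I left it. I'll regrasp it at the release point.

The manual's scale: shifts go in shares of 50 mm. Converting my numbers, 0.04 m is 0.8, 0.035 m is 0.7.

jog_arm:
  plan:
    - [[0.042, 0, 0, -0.3, 0.085], [0, 0, 0.8, 0, 0.085], [0, 0, 0.8, 0, 0.085], [0, 0, 0.7, 0, 0.085], [0, 0, 0.4, 0, 0.085], [0, 0, 0.14, 0, 0.085], [0, 0, 0, 0, 0.085], [0, 0, 0, 0, 0.085]]
  force: 30

```text
time_s: 31.95
position: [0.3804, 0.0203, 0.0287]
tool_rot: [[-0.999, -0.036, 0.001], [-0.036, 0.999, -0.0], [-0.001, -0.0, -1.0]]
ft_force: [-0.3, -0.3, 1.4]
grip_width: 0.0854
gripper_force: 0.0
```

jog_arm:
  plan:
    - [[0, 0, 0, 0, 0.05], [0, 0, 0, 0, 0.05], [0, 0, 0, 0, 0.05], [0, 0, 0, 0, 0.05], [0, 0, 0, 0, 0.05], [0, 0, 0, 0, 0.05]]
  force: 30

```text
time_s: 32.55
position: [0.3803, 0.0206, 0.0289]
tool_rot: [[-0.999, -0.036, 0.002], [-0.036, 0.999, -0.0], [-0.002, -0.0, -1.0]]
ft_force: [0.0, -0.9, 7.8]
grip_width: 0.0562
gripper_force: 30.4
```

jog_arm:
  plan:
    - [[0, 0, -0.2, 0, 0.05], [0, 0, -0.8, 0, 0.05], [0, 0, -0.9, 0, 0.05], [0, 0, -0.8, 0, 0.05], [0, 0, 0, 0, 0.05], [0, 0, 0, 0, 0.05]]

```text
time_s: 33.15
position: [0.3797, 0.0207, 0.1636]
tool_rot: [[-0.999, -0.036, 0.002], [-0.036, 0.999, -0.001], [-0.002, -0.001, -1.0]]
ft_force: [-0.3, 0.8, -1.1]
grip_width: 0.0559
gripper_force: 33.5
```

```bash
python3 -c "
from h import *
go(.4393,.1843,.16,92.1)"
```

```text
turn -0.02  dx -0.0655 dy 0.1613 dz 0.0036
```

In the tool's units: 0.028 m is 0.56, 0.025 m is 0.5.

jog_arm:
  plan:
    - [[-0.2, 0.5, 0, 0, 0.05], [-0.22, 0.56, 0, 0, 0.05], [-0.22, 0.56, 0, 0, 0.05], [-0.22, 0.56, 0, 0, 0.05], [-0.22, 0.56, 0, 0, 0.05], [-0.23, 0.486, 0, 0, 0.05], [0, 0, 0, 0, 0.05], [0, 0, 0, 0, 0.05], [0, 0, 0, 0, 0.05]]

```text
time_s: 34.05
position: [0.4388, 0.1836, 0.1621]
tool_rot: [[-0.999, -0.036, -0.002], [-0.036, 0.999, -0.0], [0.002, -0.0, -1.0]]
ft_force: [-0.3, 0.2, -0.5]
grip_width: 0.0565
gripper_force: 33.4
```

```bash
python3 - <<'E'
from h import *
go(.4393,.1843,.0735,92.1)
d=env.get_image("wrist"); np.savez("w6.npz",K=d["K"],E=d["extrinsics"])
c=d["pixels"][90:240,150:350,::-1]
cv2.imwrite("pics/w6.png",cv2.resize(c,(800,600),interpolation=cv2.INTER_CUBIC))
E
```

```text
turn -0.06  dx -0.0005 dy 0.0007 dz 0.0886
```

View pics/w6.png

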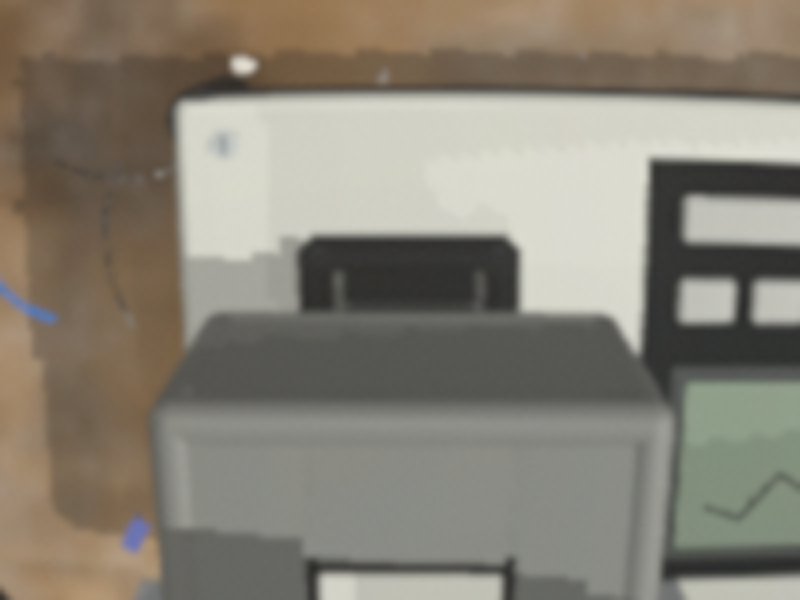

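The hood is level and centred over the bay: its lower edge spans columns 212–608 and the bay rim 299–519. I'll lower it now.

In the tool's units: 0.02 m is 0.4, 0.01 m is 0.2.

jog_arm:
  plan:
    - [[-0.01, 0.014, 0, 0, 0.05], [0, 0, 0.4, 0, 0.05], [0, 0, 0.4, 0, 0.05], [0, 0, 0.4, 0, 0.05], [0, 0, 0.2, 0, 0.05], [0, 0, 0.12, 0, 0.05], [0, 0, 0.08, 0, 0.05], [0, 0, 0, 0, 0.05], [0, 0, 0, 0, 0.05]]

```text
time_s: 35.0
position: [0.4403, 0.1849, 0.0835]
tool_rot: [[-0.999, -0.036, 0.001], [-0.036, 0.999, 0.0], [-0.001, 0.0, -1.0]]
ft_force: [0.7, -0.6, -0.2]
grip_width: 0.0563
gripper_force: 33.4
```

jog_arm:
  plan:
    - [[0, 0, 0.06, 0, 0.05], [0, 0, 0.04, 0, 0.05], [0, 0, 0.02, 0, 0.05], [0, 0, 0, 0, 0.05], [0, 0, 0, 0, 0.05]]

```text
time_s: 35.5
position: [0.44, 0.1849, 0.077]
tool_rot: [[-0.999, -0.036, 0.0], [-0.036, 0.999, -0.0], [-0.0, -0.0, -1.0]]
ft_force: [-0.7, 0.1, -1.0]
grip_width: 0.0562
gripper_force: 33.4
```

jog_arm:
  plan:
    - [[0, 0, 0.03, 0, 0.05], [0, 0, 0.03, 0, 0.05], [0, 0, 0.02, 0, 0.05], [0, 0, 0, 0, 0.05], [0, 0, 0, 0, 0.05]]

```text
time_s: 36.0
position: [0.44, 0.1849, 0.0739]
tool_rot: [[-0.999, -0.036, 0.001], [-0.036, 0.999, -0.0], [-0.001, -0.0, -1.0]]
ft_force: [-3.2, -0.8, 12.5]
grip_width: 0.0567
gripper_force: 34.9
```

In the tool's units: -0.04 m is -0.8, -0.02 m is -0.4.

jog_arm:
  plan:
    - [[0, 0, 0, 0, 0.085], [0, 0, 0, 0, 0.085], [0, 0, 0, 0, 0.085], [0, 0, 0, 0, 0.085], [0, 0, -0.4, 0, 0.085], [0, 0, -0.8, 0, 0.085], [0, 0, -0.8, 0, 0.085], [0, 0, 0, 0, 0.085], [0, 0, 0, 0, 0.085]]

```text
time_s: 36.9
position: [0.44, 0.1849, 0.1732]
tool_rot: [[-0.999, -0.036, 0.001], [-0.036, 0.999, 0.0], [-0.001, 0.0, -1.0]]
ft_force: [0.2, -0.3, -0.2]
grip_width: 0.0855
gripper_force: 0.0
```

```bash
python3 - <<'E'
from h import *
d=env.get_image("wrist"); np.savez("w7.npz",K=d["K"],E=d["extrinsics"])
a=d["pixels"][90:240,180:380,::-1]
s=env.get_image("scene")["pixels"][:,:,::-1]
t=env.get_image("top")["pixels"][:,:,::-1]
f=lambda c:cv2.resize(c,(400,300),interpolation=cv2.INTER_CUBIC)
cv2.imwrite("pics/end.png",np.vstack([np.hstack([f(a),f(s[238:313,200:300])]),np.hstack([f(s[110:185,285:385]),f(t[120:270,160:360])])]))
E
```

```text
(no output)
```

View pics/end.png

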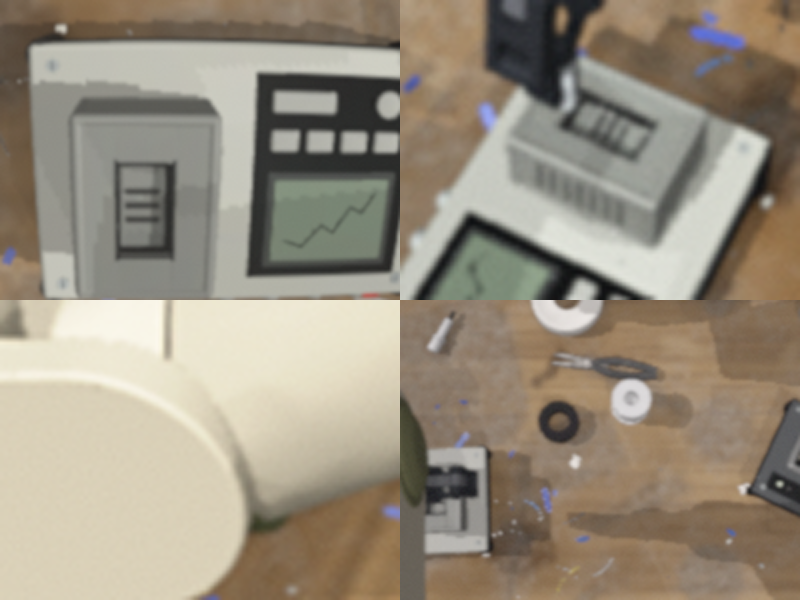

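The hood sits flat on the case with the pack visible in its window at (145,210), and the pliers, spool and tape haven't moved. The arm hides the charger in the scene view, so I'll check it in the top view.

```bash
python3 - <<'E'
from h import *
w=np.load("w7.npz");print(onz(ray(w["K"],w["E"],(180+72.5,90+105),True),.086))
t=env.get_image("top")["pixels"][:,:,::-1]
cv2.imwrite("pics/ch.png",cv2.resize(t[160:235,325:425],(400,300),interpolation=cv2.INTER_CUBIC))
E
```

```text
[0.43841714 0.1849018  0.086     ]
```

View pics/ch.png

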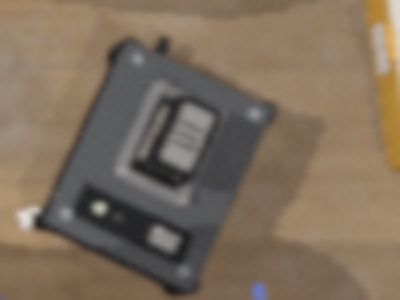

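The flat pack's top is at (186,137) in the crop, within a pixel of where the first pack's top was, so it is seated. The hood measures (.4384, .1849), about 1 mm from the bay centre. Handing in.

```bash
python3 -c "
from rig import env
print(env.close_job())"
```

```text
the job is handed in; nothing more can be done
None
```

The packs are exchanged, the hood is back flat over the bay (about 1 mm off centre by the last measurement), and the job was handed in at about 37 s of the 104 s allowed; the hand-in printed no verdict.

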